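Index the under-sink carousel to bring the washer tin to the front

TASK

Turn the under-sink carousel by its grip bar until the bay holding the washer tin comes round to the front, the side of the base with the pull loop, and leave the tray clicked into its stop there. The stop is hidden under the tray and sits only roughly at the front, so feel for the click. The tin must stay in its bay, everything on the tray must stay on it upright, and the pump bottles and the brush on the shelf must not be disturbed.

Things in the scene. Friction and masses are not known exactly. Their poses are not given: they have to be found in the camera images.
- base: fixed square white plastic board, 300 x 300 x 12 mm, under the carousel; origin at the centre of its underside, directly below the tray's axle. A steel wire pull loop stands out 38 mm from the middle of its front edge; the front is its -x side.
- tray: round white tray, 290 mm across, turns endlessly both ways on a vertical axle through its origin (at its floor, 46 mm over the shelf). Rim 22 mm high; four walls 35 mm high, at 45, 135, 225, 315 degrees from its x axis, part it into bays centred on -x, +y, +x, -y. Under it a flat track with a notch for each bay, 90 degrees apart. Turning drags lightly, 0.02 to 0.05 N m, between notches.
- tin_bay (a point): point on the tray's floor at the centre of the bay that holds the tin, 85 mm from the axle along the tray's -x axis
- grip_bar (a point): centre of the grip bar on the central post, on the axle, 90 mm above the tray's floor (136 mm above the shelf). Grey bar 60 mm long along the tray's x axis, 16 mm thick, 34 mm high (top 14 mm above this point), on a post 30 mm across. It turns with the tray; bar and post have nothing else within 40 mm of the axle above 62 mm from the tray's floor.
- catch (a joint): spring ball catch hidden under the tray, in m: 0 = riding on the flat track, about 0.004 = fully in a notch. For the front bay it clicks anywhere within 10 degrees either side of the base's front. A notch draws the tray in from about 3 degrees off once let go: the drag falls away or reverses there, then just past the notch's centre the resistance jumps to about 0.2 N m.
- tin: round chrome tin of tap washers, 71 mm across, 32 mm high, loose in its bay; origin at the centre of its underside
- plunger: red plunger head, 84 mm across, 56 mm high, loose in another bay; origin at the centre of its underside
- jar: small jar with a metal lid, 56 mm across, 58 mm high, loose in another bay; origin at the centre of its underside
- carton: small cardboard carton, 55 x 50 x 45 mm, loose in another bay; origin at the centre of its underside
- pump_tall: closed clear pump bottle, 64 mm across, 190 mm high, bystander on the shelf; origin at the centre of its underside
- pump_short: closed white pump bottle, 72 mm across, 150 mm high, bystander on the shelf; origin at the centre of its underside
- brush: bottle brush lying on the shelf, about 290 mm long along its x axis, head to +x, bystander; origin on the shelf below the handle's joint with the head
Not all that is in view belongs to the job. Of the things that look like the plunger, the smaller one is meant. There is more than one size of the jar; the one meant has the size given above.

How it is judged:
At the end, for the whole second after the job is handed in: Tin bay within 25 degrees of the base's front, catch dropped in its notch (over 1.8 mm), tray at rest; tin upright and within 60 mm of its bay's centre; plunger head, jar and carton upright (under 0.15 rad) and within 130 mm of the axle (value of joint catch above 0.0018 m and x of tin_bay in the frame of base below -0.077 m and angular speed of tray below 0.05 rad/s and distance between tin and tin_bay below 0.06 m and angle between each of tin, plunger, jar, carton's own z axis and vertical below 0.15 rad and horizontal distance between each of plunger, jar, carton and tray below 0.13 m); the robot touches nothing.
It fails at once if the tin leaves its bay or something on the tray is toppled (distance between tin and tin_bay above 0.065 m or angle between any of tin, plunger, jar, carton's own z axis and vertical above 0.5 rad).
It fails at once if a pump bottle or the brush is shoved more than 30 mm (distance of any of pump_tall, pump_short, brush from where it was at the start of the episode above 0.03 m).
It also fails if it takes over 64 s, if anything falls off the work surface, if the arm or the gripper's body presses on something with over 40 N, if the wrist force passes 120 N, or if a joint passes its speed limit or range.

ROBOT

A 7-joint arm with a two-finger parallel gripper is mounted at the origin on the work surface. World frame = base frame: x ahead of the robot, y to its left, z up, the work surface at z = 0. Lengths are in m, angles in rad, forces in N, time in s.
With the tool pointing down it reaches from about 0.4 to 0.85 m from the base axis. Payload 4.5 kg.
Tool frame: the origin (TCP) lies on the centre line of the jaws, within the pads' length; the fingertips stand 11 mm ahead of it and the grasp point (between the pads) lies 8 mm behind it; z points along the fingers, x is the direction in which the jaws open and shut, and the axes are right-handed (so a half turn about z gives the same grasp; the last joint's range is limited). The gripper opens to 88 mm and grips with 3 to 60 N. Pads are 18 mm wide; open, the fingers measure 123 mm over their backs; the gripper's body (75 mm by 187 mm) begins 45 mm behind the grasp point.
Start: joints at [1.254, 0.689, -0.195, 1.565, 0.157, 0.902, -0.215], TCP at [0.215, -0.587, 0.25] pointing down, gripper open.
Joint ranges: [-3.01, 3.01], [-0.46, 2.08], [-1.47, 1.51], [0.13, 2.56], [-1, 4.14], [0.04, 2.09], [-2.66, 2.66]. Speed limits (rad/s): [2.57, 2.57, 3.14, 3.14, 3.14, 3.14, 3.14].

INTERFACE

Orientations are given as a unit quaternion [x, y, z, w].
In Python, from plant import r, vision, order, nets gives the robot as it stands.
- The arm moves only by the tool send_rows, never from a script. Its argument "series" is a list of rows, each an object with "delta_pos": the shift along the tool's x, y, z in cm, a list of three; "turn": the turn about the tool's z in degrees; "jaw": the closure, from 0 (fully open) to 1 (shut). In form: [{"delta_pos": [x, y, z], "turn": turn, "jaw": jaw}, ...]. A call has 1 to 8 rows; each row is the pose to reach, as a shift and turn from the pose commanded when the call began, along the tool's axes at that moment; what a row does not reach only later rows make up. A row lasts 1/12 s, in which the tool goes at most 41.7 mm and 7.16 degrees, less where a joint would pass 70% of its speed; a pose out of reach is approached as far as the arm can. A call with a gripper value outside its range is refused whole. The fingers move at their own pace and stop on an object; "force" is the grip in N (left out, the last holds). Time passes only in rows, so rows that repeat a pose let the fingers close. It gives the time, the measured TCP pose, the force and the opening at its end, in the units of the state.
- r.get_state(): the state, without advancing time (a new reading comes with each control period).
- vision.snapshot(name): name is "scene" or "top"; returns the picture (480x640x3 uint8, blue, green, red); there is no depth.
- vision.camera_params(name): a dict with "intrinsics" (3x3 intrinsics, pixels), "extrinsics" (4x4, takes a point from world to camera coordinates). Camera axes: x right, y down, z forward; pixel columns grow to the right and rows downward; lengths in m; the calibration is good to about 2 mm. A picture is of the moment at which its call begins. camera_params takes no time and is no camera call.
- order.finish_job(): hands the job in, once; it reports no verdict.
Trained networks look in the newest picture that a camera, given by its name, has taken for a name from the list of things; names that differ only in an ending like _2 or _b are one class to them, and where a whole thing is asked for, a point or a joint stands for the part that bears it (a point fixed in the world has none). Each returns a list of dicts, best first, with "score" (0 to 1); they miss things now and then, are a little off and sometimes report something else, mostly with a low value. They report only what shows in the picture. A call takes as long as a camera call. They do not tell look-alikes from the thing itself.
- nets.boxes_of(camera, label): "location" ([row, column] as shares, 0 to 1, of the picture: columns of its width, rows of its height, amid what is visible of it).
- nets.trace(camera, label): "region" (480x640 bool, what is visible of it) and "location" ([row, column] as shares, 0 to 1, of the picture: columns of its width, rows of its height, amid what is visible of it).
The state is a dict: "clock": time; "q": joint angles; "qd": joint speeds; "joint_torque": joint torques, N m; "tool_pos": TCP position; "eef_rot": TCP orientation; "contact_force": force on the tool from outside, world axes, zero at the start; "moment": the same for the moment, N m; "opening": opening from 0.0 (shut) to 1.0 (fully open).
Only numpy, scipy, OpenCV 4.12 (cv2) and the standard library are available. Lean on these libraries where they do the work, as an engineer would, in place of code of your own. Each camera call takes 0.05 s, during which the arm holds its last target.

## Working session

There is one attempt and no reset: what is moved stays moved. The work goes in short steps, Python scripts to look and compute and a tool call to move; the robot and the scene stay as the last step left them, time stands still between calls to the robot, and variables do not carry over. Pictures are saved under pics/ and viewed, and the job is handed in when it is done.

Besides the shell and the picture viewer there is one more tool, called after "Emit:" by a JSON object that holds its "name" and its "arguments", one argument or row to a line. send_rows: Moves the arm, as the interface text tells. Its arguments: {"type":"object","properties":{"series":{"type":"array"},"force":{"type":"number"}},"required":["series"]}

```bash
mkdir -p pics; ls; python3 - <<'E'
from plant import r, vision, order, nets
import cv2
for n in ("scene","top"):
    im=vision.snapshot(n); cv2.imwrite(f"pics/{n}0.png",im)
    p=vision.camera_params(n); print(n,p["intrinsics"],p["extrinsics"])
    for l in ("base","tray","grip_bar","tin","plunger","jar","carton"):
        d=nets.boxes_of(n,l)
        print(l,[(round(x["score"],2),round(x["location"][0]*480),round(x["location"][1]*640)) for x in d])
s=r.get_state(); print({k:s[k] for k in("clock","q","tool_pos","eef_rot","opening","contact_force")})
E
```

```text
pics
scene [[471.76827226   0.         323.01993698]
 [  0.         471.76827226 241.85187816]
 [  0.           0.           1.        ]] [[ 0.89268479  0.4505994  -0.00860521 -0.50397091]
 [ 0.25867542 -0.52791189 -0.8089475  -0.07356508]
 [-0.36905406  0.71990917 -0.5878179   1.35291689]
 [ 0.          0.          0.          1.        ]]
base [(0.65, 244, 336), (0.56, 282, 338)]
tray [(0.89, 243, 339)]
grip_bar [(0.83, 242, 335)]
tin [(0.72, 247, 362)]
plunger [(0.97, 219, 310), (0.82, 184, 283)]
jar [(0.83, 294, 446), (0.56, 245, 337)]
carton [(0.96, 248, 315), (0.52, 245, 337)]
top [[503.16761411   0.         321.67101687]
 [  0.         503.16761411 236.95587711]
 [  0.           0.           1.        ]] [[-0.02693594 -0.99938297  0.02254188 -0.00274222]
 [-0.99571952  0.02482908 -0.08902896  0.562681  ]
 [ 0.08841433 -0.02484347 -0.99577392  1.31365208]
 [ 0.          0.          0.          1.        ]]
base [(0.85, 288, 304)]
tray [(0.71, 232, 289), (0.6, 244, 321)]
grip_bar [(0.64, 232, 292)]
tin [(0.98, 207, 296)]
plunger [(0.98, 269, 281), (0.67, 349, 206)]
jar [(0.87, 225, 257), (0.78, 128, 311)]
carton [(0.65, 244, 318), (0.16, 232, 291)]
{'clock': 0.8, 'q': array([ 1.25380846,  0.68904189, -0.19457025,  1.56527757,  0.15731026,
        0.90252117, -0.21508207]), 'tool_pos': array([ 0.21479067, -0.58696872,  0.24978426]), 'eef_rot': array([ 8.19651589e-01, -5.72862347e-01,  5.03686882e-05,  4.68301744e-05]), 'opening': 0.999152748848808, 'contact_force': array([-0.53824281, -0.42058406, -0.00887936])}
```

View pics/scene0.png

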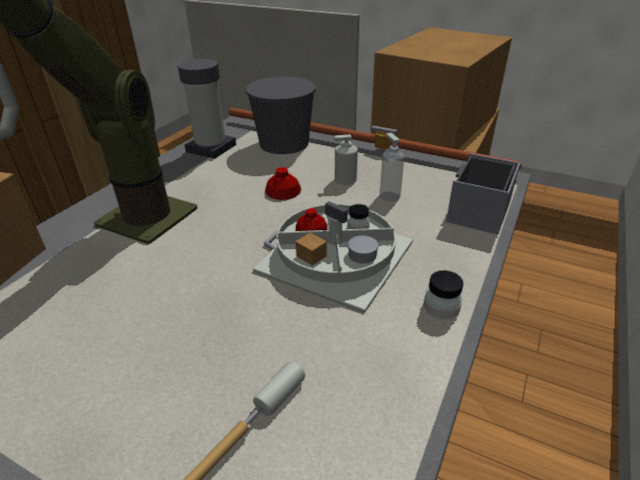

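View pics/top0.png

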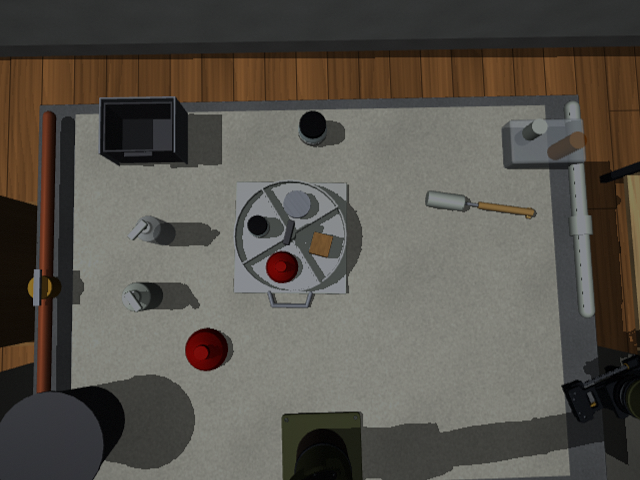

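```bash
python3 - <<'E'
import cv2
a=cv2.imread("pics/top0.png")[140:345,180:400]; cv2.imwrite("pics/tc.png",cv2.resize(a,None,fx=2.9,fy=2.9,interpolation=2))
E
```

```text
(no output)
```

View pics/tc.png

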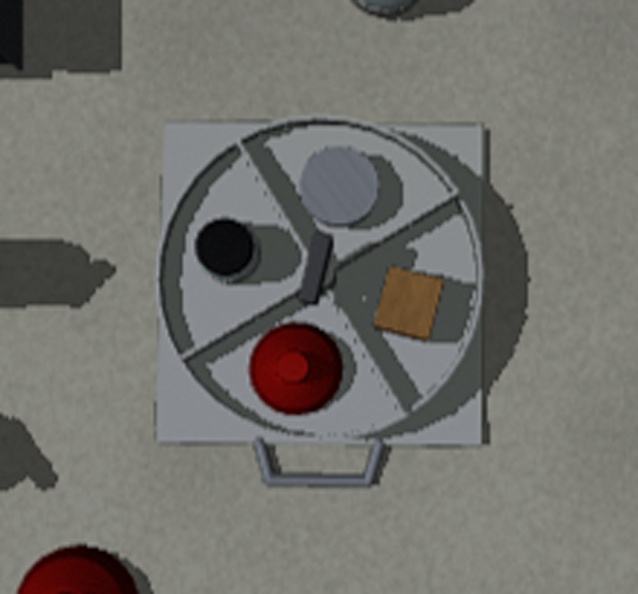

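The top picture has the base's pull loop at the bottom (290,300), towards the robot. The tin is opposite it at (297,206), with the plunger at (282,267), the jar at (257,226) and the carton at (320,244). Look-alikes outside the tray are a larger red plunger at (207,349) and a bigger jar at (312,128). The ones on the tray fit the task, and I need to touch only the grip bar. Next I'll measure the axle and tray angle.

```bash
cat > h.py <<'E'
import numpy as np
from plant import r, vision, order, nets
def back(cam,u,v,z):
    p=vision.camera_params(cam);K=np.array(p["intrinsics"]);E=np.array(p["extrinsics"])
    R,t=E[:3,:3],E[:3,3];c=-R.T@t;d=R.T@np.linalg.solve(K,[u,v,1.]);return (c+d*(z-c[2])/d[2])[:2]
def proj(cam,P):
    p=vision.camera_params(cam);K=np.array(p["intrinsics"]);E=np.array(p["extrinsics"])
    q=K@(E[:3,:3]@np.array(P)+E[:3,3]);return q[:2]/q[2]
E
python3 - <<'E'
from h import *
f=lambda x,y,z:back("top",180+(x+.5)/2.9-.5,140+(y+.5)/2.9-.5,z)
C=[f(164,122,.012),f(482,124,.012),f(482,443,.012),f(157,441,.012)]
print("base corners",np.round(C,4),"c",np.mean(C,0))
L=(f(262,440,.01)+f(380,440,.01)+f(270,482,.01)+f(370,482,.01))/4;print("loop",L)
bc=np.mean(C,0); e=[C[0]-C[3],C[1]-C[2]]; print("base x dir deg",[np.degrees(np.arctan2(v[1],v[0])) for v in e], [np.degrees(np.arctan2(*(-v[0],v[1])[::1])) for v in (C[1]-C[0],C[2]-C[3])])
W=[f(240,145,.079),f(455,200,.079),f(412,405,.079),f(190,357,.079)]
for w in W: d=w-bc; print("wall",np.round(w,4),np.hypot(*d),np.degrees(np.arctan2(d[1],d[0])))
a,b=f(322,233,.15),f(312,302,.15);
print("bar",a,b,(a+b)/2,np.hypot(*(a-b)),np.degrees(np.arctan2(*(a-b)[::-1])))
for n,x,y,z in(("tin",340,185,.078),("jar",225,247,.104),("pl",293,367,.1),("carton",410,302,.09)):
    d=f(x,y,z)-bc; print(n,d,np.degrees(np.arctan2(d[1],d[0])))
from scipy.spatial.transform import Rotation as Ro
s=r.get_state();print(Ro.from_quat(s["eef_rot"]).as_matrix().round(4))
import cv2
im=vision.snapshot("top");m=nets.trace("top","grip_bar")
if m:
    g=m[0]["region"];print(m[0]["score"],g.sum());im[g]=(0,255,0)
cv2.imwrite("pics/b.png",cv2.resize(im[190:280,240:350],None,fx=6,fy=6,interpolation=0))
E
```

```text
base corners [[ 0.7191  0.2093]
 [ 0.7106 -0.0874]
 [ 0.4137 -0.0781]
 [ 0.4237  0.2191]] c [0.56676242 0.06570731]
loop [0.40132783 0.07035195]
base x dir deg [np.float64(-1.9160630591992829), np.float64(-1.7897011484663992)] [np.float64(178.34919179145885), np.float64(178.07936824220153)]
wall [0.6833 0.1328] 0.13448318336473303 29.946190907105468
wall [ 0.6297 -0.0562] 0.13718921941104728 -62.709856387420764
wall [ 0.4499 -0.0133] 0.1410703603941161 -145.9572130966446
wall [0.4968 0.1795] 0.1335485438753609 121.57608321397029
bar [0.59426025 0.05945945] [0.53685339 0.06897729] [0.56555682 0.06421837] 0.058190516446931434 -9.41379039075082
tin [ 0.07885094 -0.0204866 ] -14.564249582809396
jar [0.02307779 0.07921981] 73.75845069357796
pl [-0.08169364  0.02294662] 164.31067616108808
carton [-0.027454   -0.07939036] -109.07590797979155
[[ 3.437e-01 -9.391e-01  0.000e+00]
 [-9.391e-01 -3.437e-01 -1.000e-04]
 [ 1.000e-04  0.000e+00 -1.000e+00]]
0.63 7695
```

```bash
python3 - <<'E'
import cv2
a=cv2.imread("pics/top0.png")[190:280,240:350]; cv2.imwrite("pics/b2.png",cv2.convertScaleAbs(cv2.resize(a,None,fx=6.5,fy=6.5,interpolation=2),alpha=1.5))
E
```

```text
(no output)
```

View pics/b2.png

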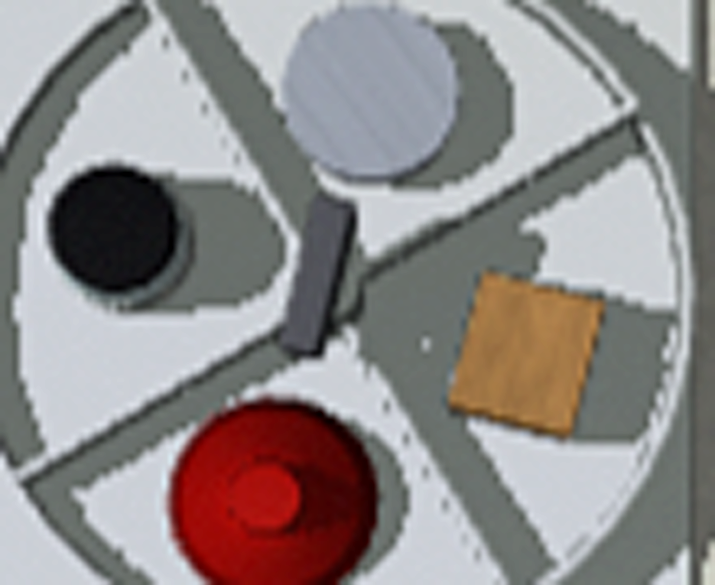

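Tray angle from the walls: the tin bay points at about -14.3°, and the base's front is at about 178.1°. That means about 168° clockwise seen from above. The axle is at about (0.566, 0.065). First I'll go above it.

Emit:
{"name": "send_rows", "arguments": {
  "series": [
    {"delta_pos": [-2,-2.3,0],"turn": 0,"jaw": 0},
    {"delta_pos": [-4.5,-5,0],"turn": 0,"jaw": 0},
    {"delta_pos": [-7,-8,0],"turn": 0,"jaw": 0},
    {"delta_pos": [-9.5,-10.7,0],"turn": 0,"jaw": 0},
    {"delta_pos": [-12,-13.5,0],"turn": 0,"jaw": 0},
    {"delta_pos": [-14.5,-16.3,0],"turn": 0,"jaw": 0},
    {"delta_pos": [-17,-19.1,0],"turn": 0,"jaw": 0},
    {"delta_pos": [-19.2,-21.6,0],"turn": 0,"jaw": 0}
  ],
  "force": 20
}}

```text
clock: 1.57
tool_pos: [0.3526, -0.3302, 0.25]
eef_rot: [0.82, -0.572, 0.0, -0.0]
contact_force: [-0.8, -0.9, 0.8]
opening: 0.998
```

Emit:
{"name": "send_rows", "arguments": {
  "series": [
    {"delta_pos": [-2.4,-2.7,0],"turn": 0,"jaw": 0},
    {"delta_pos": [-4.8,-5.4,0],"turn": 0,"jaw": 0},
    {"delta_pos": [-7.2,-8.1,0],"turn": 0,"jaw": 0},
    {"delta_pos": [-9.6,-10.8,0],"turn": 0,"jaw": 0},
    {"delta_pos": [-12,-13.5,0],"turn": 0,"jaw": 0},
    {"delta_pos": [-14.4,-16.2,0],"turn": 0,"jaw": 0},
    {"delta_pos": [-16.8,-18.9,0],"turn": 0,"jaw": 0},
    {"delta_pos": [-18,-20.3,0],"turn": 0,"jaw": 0}
  ]
}}

```text
clock: 2.23
tool_pos: [0.4828, -0.0886, 0.2501]
eef_rot: [0.821, -0.57, 0.0, -0.002]
contact_force: [0.9, -0.6, 1.2]
opening: 0.999
```

Emit:
{"name": "send_rows", "arguments": {
  "series": [
    {"delta_pos": [-2.4,-2.7,0],"turn": 0,"jaw": 0},
    {"delta_pos": [-4.8,-5.4,0],"turn": 0,"jaw": 0},
    {"delta_pos": [-7.2,-8.1,0],"turn": 0,"jaw": 0},
    {"delta_pos": [-9.6,-10.8,0],"turn": 0,"jaw": 0},
    {"delta_pos": [-11,-12.4,0],"turn": 0,"jaw": 0},
    {"delta_pos": [-12,-13.5,0],"turn": 0,"jaw": 0},
    {"delta_pos": [-12,-13.5,0],"turn": 0,"jaw": 0},
    {"delta_pos": [-12,-13.5,0],"turn": 0,"jaw": 0}
  ]
}}

```text
clock: 2.9
tool_pos: [0.5656, 0.0647, 0.2495]
eef_rot: [0.82, -0.573, -0.0, 0.001]
contact_force: [-0.5, -0.9, -0.3]
opening: 1.003
```

```bash
cat > st.py <<'E'
from h import *
from scipy.spatial.transform import Rotation as Ro
s=r.get_state();M=Ro.from_quat(s["eef_rot"]).as_matrix()
print("t",s["clock"],"q",s["q"].round(3),"p",s["tool_pos"].round(4),"F",s["contact_force"].round(2),"M",s["moment"].round(3),"op",round(s["opening"],3),"xdir",np.degrees(np.arctan2(M[1,0],M[0,0])).round(2),"tilt",M[:,2].round(4))
d=np.array([.566,.065,.13])-s["tool_pos"];print("to grasp, tool cm",(M.T@d*100).round(2))
E
python3 st.py
```

```text
t 2.9 q [-0.128  0.613 -0.113  1.74   0.092  0.796 -1.505] p [0.5656 0.0647 0.2495] F [-0.55 -0.94 -0.34] M [-0.081  0.009  0.006] op 1.003 xdir -69.89 tilt [-8.0e-04 -1.1e-03 -1.0e+00]
to grasp, tool cm [-0.02 -0.06 11.95]
```

Joint 7 is at -1.5 and clockwise lowers it. So I'll pre-turn 34° to square the jaws to the bar, then carry the tray 192° counter-clockwise, which stays within range at both ends.

Emit:
{"name": "send_rows", "arguments": {
  "series": [
    {"delta_pos": [0,0,1],"turn": 6,"jaw": 0},
    {"delta_pos": [0,0,2],"turn": 12,"jaw": 0},
    {"delta_pos": [0,0,3],"turn": 18,"jaw": 0},
    {"delta_pos": [0,0,4],"turn": 24,"jaw": 0},
    {"delta_pos": [0,0,5],"turn": 30,"jaw": 0},
    {"delta_pos": [0,0,5.5],"turn": 34.4,"jaw": 0},
    {"delta_pos": [0,0,6],"turn": 34.4,"jaw": 0},
    {"delta_pos": [0,0,6],"turn": 34.4,"jaw": 0}
  ]
}}

```text
clock: 3.57
tool_pos: [0.5648, 0.0631, 0.189]
eef_rot: [-0.613, 0.79, -0.0, -0.001]
contact_force: [-0.4, 0.0, -0.1]
opening: 1.003
```

```bash
python3 st.py; python3 - <<'E'
from h import *
import cv2
s=vision.snapshot("scene"); t=vision.snapshot("top")
cv2.imwrite("pics/s1.png",np.hstack([cv2.resize(s[160:290,250:430],(400,300)),cv2.resize(t[170:310,220:390],(400,300))]))
E
```

```text
t 3.5667 q [-0.23   0.696  0.062  1.806 -0.064  0.644 -1.952] p [0.5648 0.0631 0.189 ] F [-0.38  0.01 -0.08] M [-0.023  0.016 -0.022] op 1.003 xdir -104.34 tilt [-0.0023 -0.0018 -1.    ]
to grasp, tool cm [-0.23 -0.08  5.9 ]
```

View pics/s1.png

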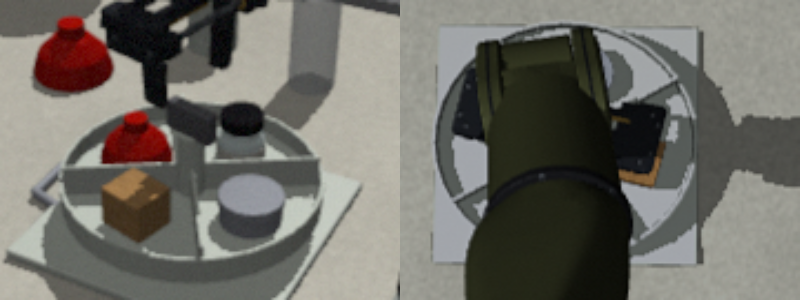

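The left (scene) half shows the open fingers at (155,80) and (220,45), straddling the grey bar at (190,120). They are clear of the tray's contents. Lowering and closing.

Emit:
{"name": "send_rows", "arguments": {
  "series": [
    {"delta_pos": [-0.1,0,1.5],"turn": 0,"jaw": 0},
    {"delta_pos": [-0.1,0,3],"turn": 0,"jaw": 0},
    {"delta_pos": [-0.1,0,4.5],"turn": 0,"jaw": 0},
    {"delta_pos": [-0.1,0,5.5],"turn": 0,"jaw": 0},
    {"delta_pos": [-0.1,0,5.9],"turn": 0,"jaw": 0},
    {"delta_pos": [-0.1,0,5.9],"turn": 0,"jaw": 0},
    {"delta_pos": [-0.1,0,5.9],"turn": 0,"jaw": 0.5},
    {"delta_pos": [-0.1,0,5.9],"turn": 0,"jaw": 0.6}
  ]
}}

```text
clock: 4.33
tool_pos: [0.5669, 0.0664, 0.1315]
eef_rot: [-0.614, 0.79, -0.0, 0.001]
contact_force: [-0.3, 0.6, 0.4]
opening: 0.87
```

```bash
python3 st.py
```

```text
t 4.3333 q [-0.226  0.785  0.049  1.842 -0.069  0.515 -1.951] p [0.5669 0.0664 0.1315] F [-0.26  0.62  0.39] M [0.063 0.002 0.019] op 0.87 xdir -104.3 tilt [ 1.6e-03  2.0e-04 -1.0e+00]
to grasp, tool cm [0.16 0.05 0.15]
```

Emit:
{"name": "send_rows", "arguments": {
  "series": [
    {"delta_pos": [0.1,0,0],"turn": 0,"jaw": 0.7},
    {"delta_pos": [0.1,0,0],"turn": 0,"jaw": 0.7},
    {"delta_pos": [0.1,0,0],"turn": 0,"jaw": 0.75},
    {"delta_pos": [0.1,0,0],"turn": 0,"jaw": 0.8},
    {"delta_pos": [0.1,0,0],"turn": 0,"jaw": 0.85},
    {"delta_pos": [0.1,0,0],"turn": 0,"jaw": 0.9},
    {"delta_pos": [0.1,0,0],"turn": 0,"jaw": 0.95},
    {"delta_pos": [0.1,0,0],"turn": 0,"jaw": 1}
  ],
  "force": 15
}}

```text
clock: 5.0
tool_pos: [0.566, 0.0655, 0.1307]
eef_rot: [-0.614, 0.79, -0.0, -0.0]
contact_force: [-0.3, 0.5, -0.3]
opening: 0.272
```

Emit:
{"name": "send_rows", "arguments": {
  "series": [
    {"delta_pos": [0,0,0],"turn": 0,"jaw": 1},
    {"delta_pos": [0,0,0],"turn": 0,"jaw": 1},
    {"delta_pos": [0,0,0],"turn": 0,"jaw": 1},
    {"delta_pos": [0,0,0],"turn": 0,"jaw": 1}
  ]
}}

```text
clock: 5.33
tool_pos: [0.5665, 0.0676, 0.1307]
eef_rot: [-0.614, 0.789, 0.001, 0.001]
contact_force: [0.7, 5.4, -1.9]
opening: 0.181
```

```bash
python3 st.py; python3 - <<'E'
from h import *
import cv2
s=vision.snapshot("scene")
cv2.imwrite("pics/s2.png",cv2.resize(s[140:300,230:450],(770,560)))
E
```

```text
t 5.3333 q [-0.225  0.786  0.046  1.842 -0.07   0.513 -1.95 ] p [0.5665 0.0676 0.1307] F [ 0.74  5.43 -1.92] M [ 1.085 -0.283 -0.007] op 0.181 xdir -104.2 tilt [ 0.0012  0.0023 -1.    ]
to grasp, tool cm [ 0.26 -0.02  0.07]
```

View pics/s2.png

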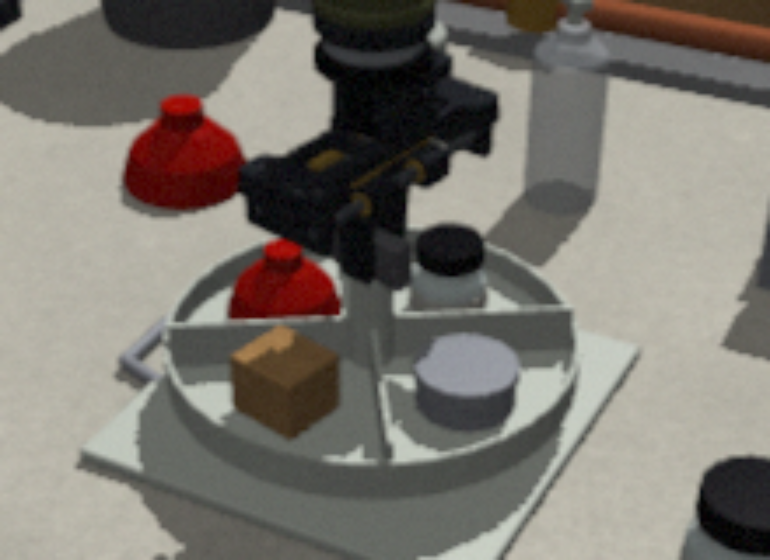

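The bar is gripped (opening 0.18 is about 16 mm) with a 5 N side pull, so the axle lies about 2 mm further +y. I'll shift to suit and start turning counter-clockwise.

Emit:
{"name": "send_rows", "arguments": {
  "series": [
    {"delta_pos": [-0.1,0,0],"turn": 0,"jaw": 1},
    {"delta_pos": [-0.25,0,0],"turn": 0,"jaw": 1},
    {"delta_pos": [-0.25,0,0],"turn": -1,"jaw": 1},
    {"delta_pos": [-0.25,0,0],"turn": -3,"jaw": 1},
    {"delta_pos": [-0.25,0,0],"turn": -6,"jaw": 1},
    {"delta_pos": [-0.25,0,0],"turn": -9,"jaw": 1},
    {"delta_pos": [-0.25,0,0],"turn": -12,"jaw": 1},
    {"delta_pos": [-0.25,0,0],"turn": -12,"jaw": 1}
  ],
  "force": 25
}}

```text
clock: 6.05
tool_pos: [0.5665, 0.0677, 0.1307]
eef_rot: [-0.694, 0.72, 0.0, -0.0]
contact_force: [0.3, 1.4, -1.1]
opening: 0.177
```

```bash
python3 st.py
```

```text
t 6.05 q [-0.196  0.785 -0.007  1.839  0.009  0.518 -1.817] p [0.5665 0.0677 0.1307] F [ 0.27  1.36 -1.12] M [ 0.449 -0.082 -0.299] op 0.177 xdir -92.13 tilt [-2.e-04 -1.e-04 -1.e+00]
to grasp, tool cm [0.27 0.04 0.07]
```

Side forces are small. The yaw moment of -0.3 N m is the resistance of leaving a notch near here (tray at about -2°). Going on.

Emit:
{"name": "send_rows", "arguments": {
  "series": [
    {"delta_pos": [0,0,0],"turn": -3,"jaw": 1},
    {"delta_pos": [0,0,0],"turn": -6,"jaw": 1},
    {"delta_pos": [0,0,0],"turn": -9,"jaw": 1},
    {"delta_pos": [0,0,0],"turn": -12,"jaw": 1},
    {"delta_pos": [0,0,0],"turn": -16,"jaw": 1},
    {"delta_pos": [0,0,0],"turn": -20,"jaw": 1},
    {"delta_pos": [0,0,0],"turn": -24,"jaw": 1},
    {"delta_pos": [0,0,0],"turn": -24,"jaw": 1}
  ]
}}

```text
clock: 6.72
tool_pos: [0.5665, 0.0678, 0.1307]
eef_rot: [0.828, -0.561, -0.0, -0.0]
contact_force: [0.3, 1.7, -1.3]
opening: 0.178
```

```bash
python3 st.py; python3 - <<'E'
from h import *
import cv2
s=vision.snapshot("scene")
cv2.imwrite("pics/s3.png",cv2.resize(s[140:300,230:450],(770,560)))
E
```

```text
t 6.7167 q [-0.132  0.785 -0.116  1.836  0.163  0.53  -1.545] p [0.5665 0.0678 0.1307] F [ 0.28  1.69 -1.32] M [ 0.39  -0.014 -0.065] op 0.178 xdir -68.19 tilt [-1.e-04  2.e-04 -1.e+00]
to grasp, tool cm [0.24 0.15 0.07]
```

View pics/s3.png

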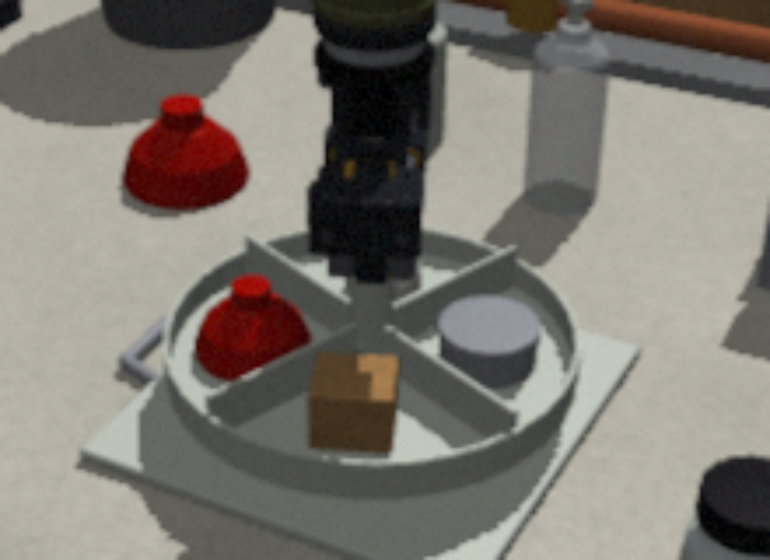

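The tray follows: the tin has moved round towards the right at (488,340), and everything is upright. The drag is low at -0.065 N m. Continuing.

Emit:
{"name": "send_rows", "arguments": {
  "series": [
    {"delta_pos": [0,0,0],"turn": -3,"jaw": 1},
    {"delta_pos": [0,0,0],"turn": -7,"jaw": 1},
    {"delta_pos": [0,0,0],"turn": -12,"jaw": 1},
    {"delta_pos": [0,0,0],"turn": -17,"jaw": 1},
    {"delta_pos": [0,0,0],"turn": -22,"jaw": 1},
    {"delta_pos": [0,0,0],"turn": -27,"jaw": 1},
    {"delta_pos": [0,0,0],"turn": -32,"jaw": 1},
    {"delta_pos": [0,0,0],"turn": -37,"jaw": 1}
  ]
}}

```text
clock: 7.43
tool_pos: [0.5663, 0.068, 0.1307]
eef_rot: [0.963, -0.269, -0.0, 0.0]
contact_force: [-1.1, 3.2, -0.6]
opening: 0.178
```

Emit:
{"name": "send_rows", "arguments": {
  "series": [
    {"delta_pos": [0,0,0],"turn": -5,"jaw": 1},
    {"delta_pos": [0,0,0],"turn": -10,"jaw": 1},
    {"delta_pos": [0,0,0],"turn": -14,"jaw": 1},
    {"delta_pos": [0,0,0],"turn": -17,"jaw": 1},
    {"delta_pos": [0,0,0],"turn": -19,"jaw": 1},
    {"delta_pos": [0,0,0],"turn": -21,"jaw": 1},
    {"delta_pos": [0,0,0],"turn": -21,"jaw": 1}
  ]
}}

```text
clock: 8.02
tool_pos: [0.5662, 0.068, 0.1307]
eef_rot: [0.996, -0.09, -0.0, -0.0]
contact_force: [-1.7, 3.3, 0.7]
opening: 0.181
```

```bash
python3 st.py
```

```text
t 8.0167 q [ 0.026  0.807 -0.389  1.827  0.501  0.606 -0.853] p [0.5662 0.068  0.1307] F [-1.69  3.33  0.7 ] M [0.512 0.241 0.085] op 0.181 xdir -10.29 tilt [-6.e-04  1.e-04 -1.e+00]
to grasp, tool cm [0.03 0.3  0.07]
```

The moment has already reversed (+0.085) at jaw heading -10°. I'm being drawn into the side notch, so the front notch should come near heading +80 to +82. A few fine steps here will calibrate it.

Emit:
{"name": "send_rows", "arguments": {
  "series": [
    {"delta_pos": [0,0,0],"turn": -1,"jaw": 1},
    {"delta_pos": [0,0,0],"turn": -1,"jaw": 1},
    {"delta_pos": [0,0,0],"turn": -1,"jaw": 1}
  ]
}}

```text
clock: 8.27
tool_pos: [0.5662, 0.068, 0.1307]
eef_rot: [0.997, -0.081, -0.0, 0.0]
contact_force: [-2.1, 3.3, 0.9]
opening: 0.177
```

```bash
python3 st.py
```

```text
t 8.2667 q [ 0.028  0.808 -0.393  1.827  0.506  0.608 -0.841] p [0.5662 0.068  0.1307] F [-2.08  3.28  0.91] M [0.554 0.425 0.12 ] op 0.177 xdir -9.33 tilt [-6.e-04 -1.e-04 -1.e+00]
to grasp, tool cm [0.03 0.3  0.07]
```

Emit:
{"name": "send_rows", "arguments": {
  "series": [
    {"delta_pos": [0,0,0],"turn": -1,"jaw": 1},
    {"delta_pos": [0,0,0],"turn": -1,"jaw": 1},
    {"delta_pos": [0,0,0],"turn": -1,"jaw": 1}
  ]
}}

```text
clock: 8.52
tool_pos: [0.5662, 0.068, 0.1306]
eef_rot: [0.997, -0.072, -0.0, 0.0]
contact_force: [-2.2, 3.2, 1.8]
opening: 0.179
```

```bash
python3 st.py
```

```text
t 8.5167 q [ 0.031  0.809 -0.398  1.827  0.512  0.61  -0.828] p [0.5662 0.068  0.1306] F [-2.24  3.2   1.83] M [0.644 0.518 0.208] op 0.179 xdir -8.28 tilt [-7.e-04 -1.e-04 -1.e+00]
to grasp, tool cm [0.02 0.3  0.06]
```

Emit:
{"name": "send_rows", "arguments": {
  "series": [
    {"delta_pos": [0,0,0],"turn": -1,"jaw": 1},
    {"delta_pos": [0,0,0],"turn": -1,"jaw": 1},
    {"delta_pos": [0,0,0],"turn": -1,"jaw": 1}
  ]
}}

```text
clock: 8.77
tool_pos: [0.5662, 0.068, 0.1307]
eef_rot: [0.998, -0.064, -0.0, -0.0]
contact_force: [-3.7, 4.3, 2.2]
opening: 0.178
```

```bash
python3 st.py
```

```text
t 8.7667 q [ 0.034  0.809 -0.403  1.827  0.516  0.612 -0.815] p [0.5662 0.068  0.1307] F [-3.71  4.27  2.19] M [0.723 0.676 0.022] op 0.178 xdir -7.31 tilt [-8.e-04  1.e-04 -1.e+00]
to grasp, tool cm [0.02 0.3  0.07]
```

Emit:
{"name": "send_rows", "arguments": {
  "series": [
    {"delta_pos": [0,0,0],"turn": -1,"jaw": 1},
    {"delta_pos": [0,0,0],"turn": -1,"jaw": 1},
    {"delta_pos": [0,0,0],"turn": -1,"jaw": 1}
  ]
}}

```text
clock: 9.02
tool_pos: [0.5662, 0.068, 0.1306]
eef_rot: [0.998, -0.055, -0.0, -0.0]
contact_force: [-5.1, 3.4, 1.6]
opening: 0.178
```

```bash
python3 st.py
```

```text
t 9.0167 q [ 0.037  0.81  -0.408  1.827  0.521  0.614 -0.803] p [0.5662 0.068  0.1306] F [-5.13  3.38  1.6 ] M [ 0.779  0.683 -0.184] op 0.178 xdir -6.33 tilt [-8.e-04  2.e-04 -1.e+00]
to grasp, tool cm [0.01 0.3  0.06]
```

The side notch centre is at heading ≈ -7.2, where the moment goes from +0.2 to -0.18. The front notch should be at about 82.8. I'll trim the side force by shifting slightly and continue.

Emit:
{"name": "send_rows", "arguments": {
  "series": [
    {"delta_pos": [-0.1,-0.1,0],"turn": -3,"jaw": 1},
    {"delta_pos": [-0.25,-0.2,0],"turn": -6,"jaw": 1},
    {"delta_pos": [-0.25,-0.2,0],"turn": -10,"jaw": 1},
    {"delta_pos": [-0.25,-0.2,0],"turn": -15,"jaw": 1},
    {"delta_pos": [-0.25,-0.2,0],"turn": -20,"jaw": 1},
    {"delta_pos": [-0.25,-0.2,0],"turn": -25,"jaw": 1},
    {"delta_pos": [-0.25,-0.2,0],"turn": -30,"jaw": 1},
    {"delta_pos": [-0.25,-0.2,0],"turn": -34,"jaw": 1}
  ]
}}

```text
clock: 9.68
tool_pos: [0.5659, 0.0681, 0.1307]
eef_rot: [0.971, 0.24, 0.001, 0.001]
contact_force: [0.8, 0.7, 0.5]
opening: 0.178
```

Emit:
{"name": "send_rows", "arguments": {
  "series": [
    {"delta_pos": [0,0,0],"turn": -5,"jaw": 1},
    {"delta_pos": [0,0,0],"turn": -10,"jaw": 1},
    {"delta_pos": [0,0,0],"turn": -15,"jaw": 1},
    {"delta_pos": [0,0,0],"turn": -20,"jaw": 1},
    {"delta_pos": [0,0,0],"turn": -25,"jaw": 1},
    {"delta_pos": [0,0,0],"turn": -30,"jaw": 1},
    {"delta_pos": [0,0,0],"turn": -34,"jaw": 1},
    {"delta_pos": [0,0,0],"turn": -34,"jaw": 1}
  ]
}}

```text
clock: 10.35
tool_pos: [0.5658, 0.0679, 0.1307]
eef_rot: [0.859, 0.513, 0.0, 0.001]
contact_force: [1.2, -1.5, 2.4]
opening: 0.179
```

```bash
python3 st.py; python3 - <<'E'
from h import *
import cv2
s=vision.snapshot("scene")
cv2.imwrite("pics/s4.png",cv2.resize(s[140:300,230:450],(770,560)))
E
```

```text
t 10.35 q [ 0.202  0.877 -0.719  1.821  0.82   0.769  0.113] p [0.5658 0.0679 0.1307] F [ 1.24 -1.5   2.4 ] M [-0.276 -0.24  -0.115] op 0.179 xdir 61.68 tilt [ 0.002  -0.0023 -1.    ]
to grasp, tool cm [-0.25  0.16  0.07]
```

View pics/s4.png

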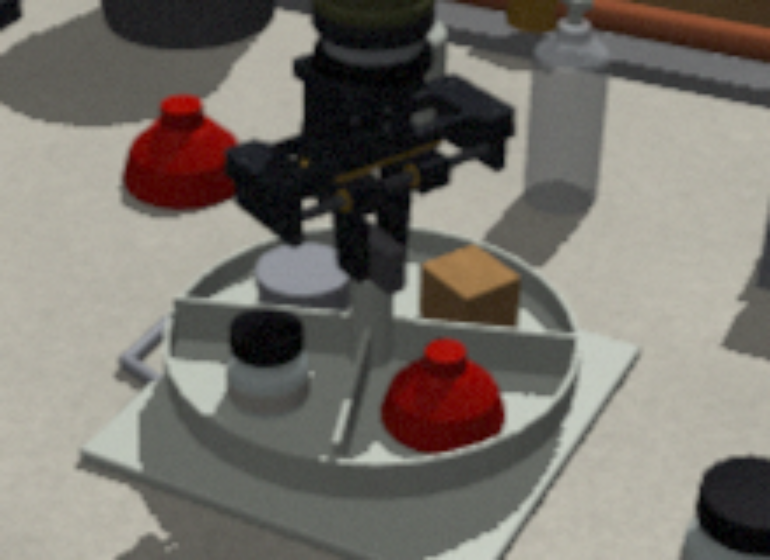

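The tin is now near the front-left at (302,272), with everything upright. I'll go to 79° and then feel for the stop in fine steps.

Emit:
{"name": "send_rows", "arguments": {
  "series": [
    {"delta_pos": [0,0,0],"turn": -3,"jaw": 1},
    {"delta_pos": [0,0,0],"turn": -7,"jaw": 1},
    {"delta_pos": [0,0,0],"turn": -11,"jaw": 1},
    {"delta_pos": [0,0,0],"turn": -15,"jaw": 1},
    {"delta_pos": [0,0,0],"turn": -17,"jaw": 1},
    {"delta_pos": [0,0,0],"turn": -18,"jaw": 1},
    {"delta_pos": [0,0,0],"turn": -18,"jaw": 1},
    {"delta_pos": [0,0,0],"turn": -18,"jaw": 1}
  ]
}}

```text
clock: 11.07
tool_pos: [0.5657, 0.0679, 0.1307]
eef_rot: [0.769, 0.639, -0.0, 0.002]
contact_force: [2.5, -5.1, 1.8]
opening: 0.179
```

```bash
python3 st.py
```

```text
t 11.0667 q [ 0.238  0.9   -0.793  1.819  0.879  0.817  0.373] p [0.5657 0.0679 0.1307] F [ 2.51 -5.12  1.82] M [-0.822 -0.775  0.008] op 0.179 xdir 79.47 tilt [ 0.002  -0.0033 -1.    ]
to grasp, tool cm [-0.28  0.08  0.07]
```

Emit:
{"name": "send_rows", "arguments": {
  "series": [
    {"delta_pos": [0,0,0],"turn": -1,"jaw": 1},
    {"delta_pos": [0,0,0],"turn": -1.5,"jaw": 1},
    {"delta_pos": [0,0,0],"turn": -1.5,"jaw": 1},
    {"delta_pos": [0,0,0],"turn": -1.5,"jaw": 1}
  ]
}}

```text
clock: 11.4
tool_pos: [0.5657, 0.0678, 0.1307]
eef_rot: [0.76, 0.649, -0.0, 0.002]
contact_force: [3.3, -5.1, 2.0]
opening: 0.18
```

```bash
python3 st.py
```

```text
t 11.4 q [ 0.241  0.902 -0.799  1.819  0.883  0.821  0.395] p [0.5657 0.0678 0.1307] F [ 3.31 -5.06  1.98] M [-0.851 -0.751  0.13 ] op 0.18 xdir 80.99 tilt [ 0.0021 -0.0035 -1.    ]
to grasp, tool cm [-0.28  0.07  0.07]
```

Emit:
{"name": "send_rows", "arguments": {
  "series": [
    {"delta_pos": [0,0,0],"turn": -1,"jaw": 1},
    {"delta_pos": [0,0,0],"turn": -1,"jaw": 1},
    {"delta_pos": [0,0,0],"turn": -1,"jaw": 1}
  ]
}}

```text
clock: 11.65
tool_pos: [0.5657, 0.0678, 0.1307]
eef_rot: [0.755, 0.656, -0.0, 0.002]
contact_force: [3.1, -4.5, 2.0]
opening: 0.179
```

```bash
python3 st.py
```

```text
t 11.65 q [ 0.243  0.903 -0.803  1.819  0.886  0.824  0.41 ] p [0.5657 0.0678 0.1307] F [ 3.14 -4.5   1.97] M [-0.849 -0.776  0.196] op 0.179 xdir 82.0 tilt [ 0.0021 -0.0036 -1.    ]
to grasp, tool cm [-0.28  0.07  0.07]
```

The moment reversed as predicted: +0.13, then +0.20 at 82°. One more degree should bring it to the centre at about 82.8–83.

Emit:
{"name": "send_rows", "arguments": {
  "series": [
    {"delta_pos": [0,0,0],"turn": -1,"jaw": 1},
    {"delta_pos": [0,0,0],"turn": -1,"jaw": 1},
    {"delta_pos": [0,0,0],"turn": -1,"jaw": 1},
    {"delta_pos": [0,0,0],"turn": -1,"jaw": 1}
  ]
}}

```text
clock: 11.98
tool_pos: [0.5657, 0.0679, 0.1307]
eef_rot: [0.749, 0.662, -0.0, 0.002]
contact_force: [2.5, -5.3, 1.7]
opening: 0.176
```

```bash
python3 st.py
```

```text
t 11.9833 q [ 0.245  0.905 -0.807  1.819  0.889  0.827  0.424] p [0.5657 0.0679 0.1307] F [ 2.52 -5.33  1.74] M [-0.818 -0.697 -0.124] op 0.176 xdir 82.93 tilt [ 0.0018 -0.0033 -1.    ]
to grasp, tool cm [-0.28  0.07  0.07]
```

Emit:
{"name": "send_rows", "arguments": {
  "series": [
    {"delta_pos": [0,0,0],"turn": -1,"jaw": 1},
    {"delta_pos": [0,0,0],"turn": -1,"jaw": 1},
    {"delta_pos": [0,0,0],"turn": -1,"jaw": 1},
    {"delta_pos": [0,0,0],"turn": -1,"jaw": 1}
  ]
}}

```text
clock: 12.32
tool_pos: [0.5657, 0.0679, 0.1307]
eef_rot: [0.744, 0.669, -0.0, 0.002]
contact_force: [3.0, -3.8, 1.6]
opening: 0.182
```

```bash
python3 st.py
```

```text
t 12.3167 q [ 0.247  0.906 -0.811  1.819  0.892  0.829  0.439] p [0.5657 0.0679 0.1307] F [ 3.02 -3.76  1.65] M [-0.796 -0.769 -0.206] op 0.182 xdir 83.91 tilt [ 0.0018 -0.0033 -1.    ]
to grasp, tool cm [-0.28  0.06  0.07]
```

The resistance jumped to -0.12, then -0.21, so the notch centre is at about 82.6. I'll step back to it, relieve the side load and open.

Emit:
{"name": "send_rows", "arguments": {
  "series": [
    {"delta_pos": [-0.1,0.1,0],"turn": 0.7,"jaw": 1},
    {"delta_pos": [-0.2,0.1,0],"turn": 1.3,"jaw": 1},
    {"delta_pos": [-0.2,0.1,0],"turn": 1.3,"jaw": 1},
    {"delta_pos": [-0.2,0.1,0],"turn": 1.3,"jaw": 0.7},
    {"delta_pos": [-0.2,0.1,0],"turn": 1.3,"jaw": 0.4},
    {"delta_pos": [-0.2,0.1,0],"turn": 1.3,"jaw": 0.2},
    {"delta_pos": [-0.2,0.1,0],"turn": 1.3,"jaw": 0.2},
    {"delta_pos": [-0.2,0.1,0],"turn": 1.3,"jaw": 0.2}
  ]
}}

```text
clock: 12.98
tool_pos: [0.5648, 0.0684, 0.1306]
eef_rot: [0.749, 0.662, -0.0, -0.0]
contact_force: [0.5, -0.2, 0.1]
opening: 0.534
```

```bash
python3 st.py
```

```text
t 12.9833 q [ 0.248  0.906 -0.81   1.82   0.886  0.826  0.426] p [0.5648 0.0684 0.1306] F [ 0.48 -0.17  0.11] M [ 0.052 -0.149 -0.033] op 0.534 xdir 82.93 tilt [-6.e-04  3.e-04 -1.e+00]
to grasp, tool cm [-0.32  0.17  0.06]
```

Emit:
{"name": "send_rows", "arguments": {
  "series": [
    {"delta_pos": [0,0,-1],"turn": 0,"jaw": 0.2},
    {"delta_pos": [0,0,-3],"turn": 0,"jaw": 0.2},
    {"delta_pos": [0,0,-5],"turn": 0,"jaw": 0.2},
    {"delta_pos": [0,0,-7.5],"turn": 0,"jaw": 0.2},
    {"delta_pos": [0,0,-10],"turn": 0,"jaw": 0.2},
    {"delta_pos": [0,0,-12],"turn": 0,"jaw": 0.2},
    {"delta_pos": [-2,0,-12],"turn": 0,"jaw": 0.2},
    {"delta_pos": [-5,0,-12],"turn": 0,"jaw": 0.2}
  ]
}}

```text
clock: 13.65
tool_pos: [0.5598, 0.0223, 0.2537]
eef_rot: [0.748, 0.664, 0.003, 0.0]
contact_force: [0.8, -0.5, 0.1]
opening: 0.799
```

Emit:
{"name": "send_rows", "arguments": {
  "series": [
    {"delta_pos": [-3,0,0],"turn": 0,"jaw": 0.2},
    {"delta_pos": [-6,0,0],"turn": 0,"jaw": 0.2},
    {"delta_pos": [-9,0,0],"turn": 0,"jaw": 0.2},
    {"delta_pos": [-12,0,0],"turn": 0,"jaw": 0.2},
    {"delta_pos": [-15,0,0],"turn": 0,"jaw": 0.2},
    {"delta_pos": [-18,0,0],"turn": 0,"jaw": 0.2},
    {"delta_pos": [-20,0,0],"turn": 0,"jaw": 0.2},
    {"delta_pos": [-20,0,0],"turn": 0,"jaw": 0.2}
  ]
}}

```text
clock: 14.32
tool_pos: [0.5329, -0.186, 0.2505]
eef_rot: [0.752, 0.659, -0.002, 0.001]
contact_force: [0.4, -1.3, -0.6]
opening: 0.799
```

```bash
python3 st.py; python3 - <<'E'
from h import *
import cv2
s=vision.snapshot("scene"); t=vision.snapshot("top")
cv2.imwrite("pics/s5.png",np.hstack([cv2.resize(s[140:300,230:450],(400,300)),cv2.resize(t[160:320,100:390],(400,300))]))
cv2.imwrite("pics/t5.png",cv2.resize(t[140:345,180:400],None,fx=2.9,fy=2.9,interpolation=2))
a=cv2.imread("pics/top0.png")
for n,(y0,y1,x0,x1) in dict(pumps=(205,315,115,165),brush=(180,225,420,545)).items(): print(n,"mean diff",cv2.absdiff(a,t)[y0:y1,x0:x1].mean())
E
```

```text
t 14.3167 q [ 0.785  0.764 -0.967  1.729  0.721  1.049  1.   ] p [ 0.5329 -0.186   0.2505] F [ 0.38 -1.29 -0.62] M [ 0.035 -0.122  0.035] op 0.799 xdir 82.42 tilt [-0.0017 -0.0033 -1.    ]
to grasp, tool cm [ 2.536e+01 -2.000e-02  1.196e+01]
pumps mean diff 14.894181818181819
brush mean diff 33.028444444444446
```

View pics/s5.png

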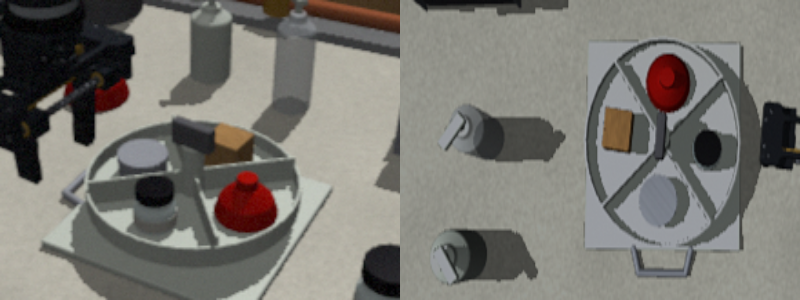

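View pics/t5.png

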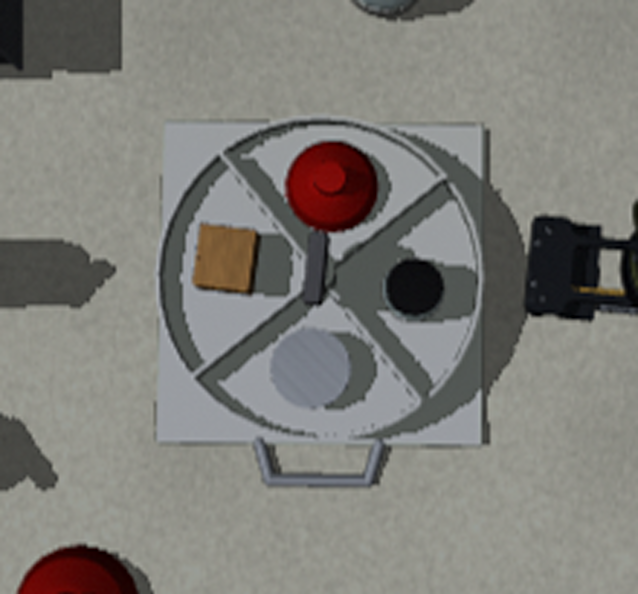

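The tin is now at the front by the loop, at (311,367) in the crop, and all four items stand upright. The brush region differs from the first picture, possibly only because of the arm. I'll check that and the tray angle.

```bash
python3 - <<'E'
from h import *
import cv2
t=vision.snapshot("top"); cv2.imwrite("pics/t6.png",t)
f=lambda x,y,z:back("top",180+(x+.5)/2.9-.5,140+(y+.5)/2.9-.5,z)
c=np.array([.5665,.0675])
for (x,y),o in zip([(224,155),(447,180),(425,398),(202,377)],[135,225,315,45]):
    d=f(x,y,.079)-c; print("tin dir",(np.degrees(np.arctan2(d[1],d[0]))+o)%360)
E
```

```text
tin dir 171.35371320581365
tin dir 169.73233474180032
tin dir 174.78411022876483
tin dir 175.6451885666539
```

View pics/t6.png

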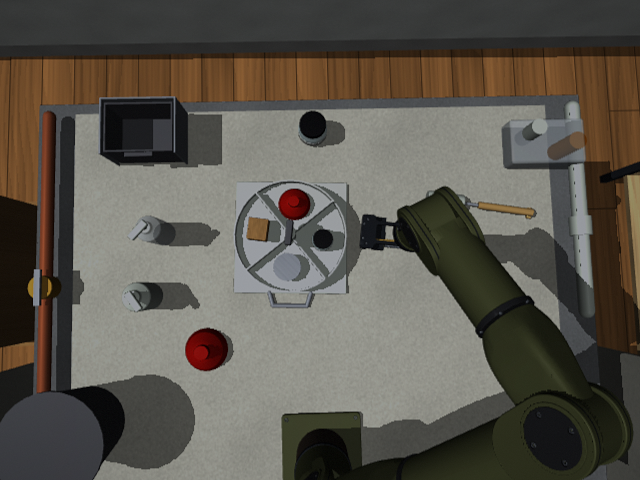

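The walls average 172.9° for the tin bay against 172.6° felt, so the tray sits at the notch centre, about 5° off the front. The bottles are where they were at (150,230) and (138,297), as is the brush handle at (505,210). The arm only hides the brush head. Handing in.

```bash
python3 -c "
from plant import order; print(order.finish_job())"
```

```text
the job is handed in; nothing more can be done
None
```

I gripped the grip bar and turned the tray about 187° counter-clockwise, then felt for the front stop. The yaw moment went from +0.20 N m just before the notch to −0.21 N m just past it, with the centre near jaw heading 82.6°. I stepped back to the centre, opened, lifted clear and handed in at about 14.4 s.

**Tray and tin:** in the last pictures the tin is in its bay at the pull loop. The walls put the bay at 172.9° (single readings 170–176°), against 172.6° by feel and a base front of about 178°. That is about 5° off the front. I couldn't read the catch directly, so "clicked in" rests on the felt moment and this angle.

**Other items:** the plunger, jar and carton are upright on the tray, and the gripper is clear of everything.

**Bystanders:** the pump bottles and brush handle look unmoved. My automatic picture comparison did flag the brush area, because the arm hides the brush head there. I judged the brush by its visible handle, and the arm stayed well above it.

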